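# Start the leather rub tester by its key switch

## Robot

A 6-joint arm with a two-finger parallel gripper is mounted at the origin on the work surface. World frame = base frame: x ahead of the robot, y to its left, z up, the work surface at z = 0. Lengths are in m, angles in degrees, forces in N, time in s.
With the tool pointing down it reaches from about 0.375 to 0.9 m from the base axis. Payload 3.1 kg.
Tool frame: the origin (TCP) lies midway between the tips of the shut fingers; the grasp point (between the pads) lies 19 mm behind it; z points along the fingers, y is the direction in which the jaws open and shut (so a half turn about z gives the same grasp; the last joint's range is limited). The gripper opens to 87 mm and grips with 3 to 60 N. Pads are 19 mm wide; open, the fingers measure 117 mm over their backs; the gripper's body (75 mm by 190 mm) begins 51 mm behind the grasp point.
Start: joints at [-77.493, 30.224, 82.088, -0, 67.689, -10.227], TCP at [0.242, -0.576, 0.223] pointing down, gripper open.
Joint ranges: [-176.69, 176.69], [-43.24, 126.21], [12.49, 139.97], [-82, 262], [0, 151.66], [-163.58, 163.58]. Speed limits (degrees/s): [159.86, 159.86, 180, 180, 180, 180].

## Interface

Orientations are given as a 3x3 rotation matrix whose columns are the frame's x, y, z axes.
In Python, from rig import bot, capture, get_calibration gives the robot as it stands.
- The arm moves only by the tool play_rows, never from a script. Its arguments are lists of equal length, an entry for each row: "fingers": the closure in counts, from 0 (fully open) to 255 (shut); "linear": the shift along the tool's x, y, z in mm, a list of three; "rot": the turn, a rotation vector about the tool's x, y, z in degrees, a list of three. A call has 1 to 20 rows; each row is the pose to reach, as a shift and turn from the pose commanded when the call began, along the tool's axes at that moment; what a row does not reach only later rows make up. A row lasts 1/10 s, in which the tool goes at most 50 mm and 8.59 degrees, less where a joint would pass 70% of its speed; a pose out of reach is approached as far as the arm can. A call with a gripper value outside its range is refused whole. The fingers move at their own pace and stop on an object; the grip force is fixed at half the most. Time passes only in rows, so rows that repeat a pose let the fingers close. It gives the time, the measured TCP pose, the force and the opening at its end, in the units of the state.
- bot.read_state(): the state, without advancing time (a new reading comes with each control period).
- capture(name): name is "scene" or "top"; returns the picture (384x512x3 uint8, red, green, blue); there is no depth.
- get_calibration(name): a dict with "vfov" (degrees; the focal length in pixels is half the picture's height over the tangent of half this angle, whatever the lens; pixels are square), "cx", "cy" (the principal point, pixels), "camera_from_world" (4x4, takes a point from world to camera coordinates). Camera axes: x right, y down, z forward; pixel columns grow to the right and rows downward; lengths in m; the calibration is good to about 2 mm. A picture is of the moment at which its call begins. get_calibration takes no time and is no camera call.
- bot.hand_in(): hands the job in, once; it reports no verdict.
The state is a dict: "time_s": time; "joint_positions": joint angles; "qvel": joint speeds; "tau": joint torques, N m; "position": TCP position; "tcp_rot": TCP orientation; "force": force on the tool from outside, world axes, zero at the start; "moment": the same for the moment, N m; "opening": opening from 0.0 (shut) to 1.0 (fully open).
Only numpy, scipy, OpenCV 4.12 (cv2) and the standard library are available. Lean on these libraries where they do the work, as an engineer would, in place of code of your own. Each camera call takes 0.05 s, during which the arm holds its last target.

## Task

Start a test on the rub tester: lower its raised rubbing arm gently, without letting it drop, until the wheel rests on the leather disc. Then press the green button fully to zero the counter, turn the key clockwise through run to start, hold it there against its spring for about half a second and let it spring back to run. Leave the red emergency stop and the other things on the bench alone.

Things in the scene. Friction and masses are not known exactly. Their poses are not given: they have to be found in the camera images.
- tester: The rub tester, a white bench machine 320 (x) x 490 (y) x 168 mm, fixed. Origin on the bench under its middle; x from the operator side to its back, y to its left, z up. Left part (y -5 to 240 mm): flat deck 90 mm high with turntable, leather disc and rubbing arm. Right part (y -248 to -12): console with a sloped panel in front and a flat top 168 mm high behind (x over -20 mm).
- panel_mid (a point): Middle of the console's sloped panel, which rises to the back at 35 degrees: its outward normal is (-0.574, 0, 0.819) in the tester's frame. It runs from 70 mm high at the front edge (tester x = -160 mm) to 168 mm (x = -20). Display on its upper part, emergency stop upper right, key in the middle, green button left of the key. Axes are the tester's.
- leather (a point): Centre of the top of the brown leather disc (107 mm diameter) clamped on the turntable (112 mm diameter), 108 mm above the bench; a steel nut in the middle stands 12 mm higher. Axes are the tester's.
- pivot (a point): Hinge point of the rubbing arm, at (55, 158, 134) mm in the tester's frame, between bracket plates 33 mm wide over all and 152 mm high. The hinge axis is the tester's y axis. Axes are the tester's.
- rubarm (a joint): Angle of the rubbing arm, rad: 0 = down and level, wheel on the leather (stop), 1.57 = upright, up to 1.75. It starts raised near upright, where hinge friction (0.16 N m) holds it; below about 1.2 rad it falls by its own weight if let go (0.5 to 0.75 kg, centre of mass 93 mm from the hinge; lifting it at the handle takes about 4 N).
- handle (a point): Middle of the red side handle (to raise and lower) at the arm's free end: a round bar, 14 mm diameter, free over 57 mm, parallel to the tester's y axis, on the arm's left. In the tester's frame it is at pivot + (-165 cos q, 37.5, 165 sin q) mm, q = rubarm; with the arm down 134 mm above the bench, 44 above the deck. The bar may turn in the grip. Frame turns with the arm, y along the bar.
- weight_top (a point): Top of the steel weight (48 mm diameter) on the arm, 95 mm from the hinge, 45 mm above the beam's middle line when the arm is down. The beam is 16 mm wide and 18 mm high, its left face 29.5 mm right of the handle's middle. Under the weight, on the beam's right, the rubbing wheel (52 mm diameter, 13 mm wide).
- key_base (a point): Point where the key's turning axis meets the panel: (-100, -130, 112) mm in the tester's frame. Axes are the tester's. The turning axis is the panel's normal. A steel barrel of 25 mm diameter stands 6 mm out here; nothing else within 60 mm stands more than 6 mm out of the panel, save the key.
- key_bow (a point): Middle of the key's black head, on the turning axis, 30 mm out of the panel. The head is a slab 28 mm wide, 9 mm thick, from 14 to 44 mm out. z is the panel's outward normal. The line across the thickness is the tester's y axis turned by (0.70 - lock - key) rad about that normal: at off the slab stands 0.70 rad anticlockwise from straight up the slope, at run straight up, at start 0.61 clockwise.
- lock (a joint): Turn of the key's barrel, rad, positive clockwise seen from outside: 0 = off, 0.70 = run (stop). Stays where it is left (friction 0.045 N m).
- key (a joint): Further turn of the key in the barrel, rad, clockwise positive: 0 = off or run, 0.61 = start (stop). It moves only once lock is at 0.70, against a spring of 0.08 N m at 0 rising to 0.16 N m at 0.61, which brings it back to 0 when let go. The key's whole turn is lock + key. Fingers of a gripper may flex and lag: turn a little past, to the stop.
- zero (a joint): Travel of the green counter-zero push button, m: 0 = out, 0.006 = fully pressed along the panel normal; spring return, 5 N at full travel. Counts as pressed from 0.004.
- zero_top (a point): Centre of the top face of the green button, 24 mm in diameter, in a steel collar of 40 mm diameter standing 12 mm out of the panel; the face stands 22 mm out of the panel when not pressed, 85 mm to the left of the key. z is the panel's outward normal.
- estop (a joint): Travel of the red emergency stop, m: 0 = out, 0.006 = struck. Must not be struck.
- estop_top (a point): Top of the red mushroom-shaped emergency stop, 40 mm in diameter, 34 mm out of the panel at its upper right, 100 mm from the key.
- spare_wheel: Spare grey-green rubbing wheel, 52 mm diameter, 13 mm thick, lying loose on the tester's deck near its front, beside the console. Origin at the centre of its underside. Leave alone.
- tin: Small metal tin, 52 mm diameter, 50 mm high, standing loose on the console's flat top behind the panel. Origin at the centre of its underside. Leave alone.
- brush: Hand brush lying loose on the bench right of the tester. Leave alone.
- wrench: Steel wrench lying loose on the bench in front of the tester at the right. Leave alone.
- jar: Amber jar with a black lid, 60 mm diameter, 85 mm high, on the bench right of the tester. Leave alone.
- discs: Stack of brown leather discs, 107 mm diameter, 21 mm high, on the bench left of the tester. Leave alone.
- shoe: Blue-grey sports shoe about 320 mm long, 95 mm high, on the bench left of the tester. Leave alone.

How it is judged:
By the outcome, as a careful person would: the job done as asked, in the order asked, and still so for the second after the job is handed in, with the robot touching nothing.
It also fails if it takes over 56 s, if anything falls off the work surface, if the arm or the gripper's body presses on something with over 40 N, if the wrist force passes 120 N, or if a joint passes its speed limit or range.

## Working session

There is one attempt and no reset: what is moved stays moved. The work goes in short steps, Python scripts to look and compute and a tool call to move; the robot and the scene stay as the last step left them, time stands still between calls to the robot, and variables do not carry over. Pictures are saved under pics/ and viewed, and the job is handed in when it is done.

Besides the shell and the picture viewer there is one more tool, called after ">>>" by a JSON object that holds its "fn" and its "kwargs", one argument or row to a line. play_rows: Moves the arm, as the interface text tells. Its arguments: {"type":"object","properties":{"fingers":{"type":"array"},"linear":{"type":"array"},"rot":{"type":"array"}},"required":["fingers","linear","rot"]}

```bash
ls; mkdir -p pics
python3 - <<'E'
from rig import bot,capture,get_calibration
import cv2
for n in("scene","top"):
    cv2.imwrite(f"pics/{n}0.png",cv2.cvtColor(capture(n),cv2.COLOR_RGB2BGR)); print(get_calibration(n))
print(bot.read_state())
E
```

```text
pics
{'vfov': 50.49236669685579, 'cx': 252.40551308277668, 'cy': 194.22587510009853, 'camera_from_world': array([[ 0.51471768,  0.85735465,  0.00295282, -0.23203473],
       [ 0.63946463, -0.38160749, -0.66742843, -0.23874614],
       [-0.57109604,  0.34542544, -0.7446681 ,  1.70194458],
       [ 0.        ,  0.        ,  0.        ,  1.        ]])}
{'vfov': 44.10091180655648, 'cx': 258.9703604438314, 'cy': 190.49762837833856, 'camera_from_world': array([[-0.02640594, -0.99963451, -0.00579355, -0.02259388],
       [-0.99593859,  0.02680645, -0.0859519 ,  0.49585354],
       [ 0.08607579,  0.00350038, -0.99628244,  1.86966478],
       [ 0.        ,  0.        ,  0.        ,  1.        ]])}
{'time_s': 0.1, 'joint_positions': array([-7.74945497e+01,  3.02737656e+01,  8.21477762e+01, -1.36286104e-03,
        6.76884503e+01, -1.02255837e+01]), 'qvel': array([ 0.02889718, -0.05583793, -0.19589821,  0.02969828,  0.03642145,
       -0.00555752]), 'tau': array([ 7.60927423e-05, -4.40986347e+01, -1.77149087e+01,  6.34053396e-02,
        5.34306793e-02, -4.60254444e-05]), 'position': array([ 0.24140019, -0.57580178,  0.22167517]), 'tcp_rot': array([[ 9.22325502e-01,  3.86413608e-01, -4.37165978e-04],
       [ 3.86413724e-01, -9.22323663e-01,  1.86941372e-03],
       [ 3.19158376e-04, -1.89313488e-03, -9.99998157e-01]]), 'force': array([-0.3890982 , -0.63918982,  0.42648632]), 'moment': array([0.05079016, 0.01658458, 0.05927124]), 'opening': 1.0032247091005733}
```

View pics/scene0.png

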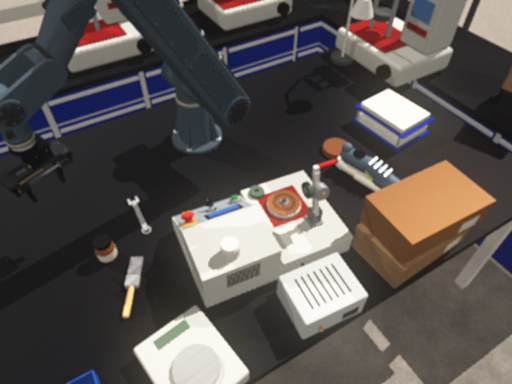

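View pics/top0.png

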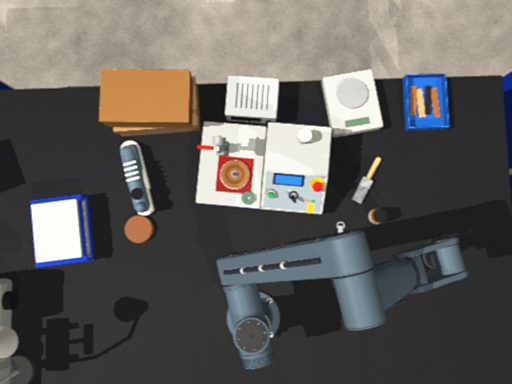

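```bash
cat > h.py <<'E'
import numpy as np,cv2
from rig import bot,capture,get_calibration
def cam(n):
    c=get_calibration(n); f=192/np.tan(np.radians(c['vfov']/2)); return f,c['cx'],c['cy'],np.array(c['camera_from_world'])
def ray(n,u,v):
    f,cx,cy,T=cam(n); R=T[:3,:3]; o=-R.T@T[:3,3]; d=R.T@np.array([(u-cx)/f,(v-cy)/f,1]); return o,d
def onz(n,u,v,z):
    o,d=ray(n,u,v); return o+d*(z-o[2])/d[2]
def tri(a,b):
    o1,d1=ray(*a);o2,d2=ray(*b)
    s=np.linalg.lstsq(np.c_[d1,-d2],o2-o1,rcond=None)[0]
    p=o1+s[0]*d1;q=o2+s[1]*d2; return (p+q)/2,np.linalg.norm(p-q)
def proj(n,p):
    f,cx,cy,T=cam(n); c=T[:3,:3]@np.array(p)+T[:3,3]; return np.array([cx+f*c[0]/c[2],cy+f*c[1]/c[2]])
def snap(n,name,box=None,k=1):
    im=cv2.cvtColor(capture(n),cv2.COLOR_RGB2BGR); cv2.imwrite(f"pics/raw_{name}.png",im)
    if box: im=im[box[1]:box[3],box[0]:box[2]]
    cv2.imwrite(f"pics/{name}.png",cv2.resize(im,None,fx=k,fy=k,interpolation=cv2.INTER_CUBIC));
E
python3 - <<'E'
import cv2
a=cv2.imread("pics/top0.png")[115:220,190:340];cv2.imwrite("pics/t0z.png",cv2.resize(a,None,fx=5,fy=5,interpolation=cv2.INTER_CUBIC))
a=cv2.imread("pics/scene0.png")[145:310,165:365];cv2.imwrite("pics/s0z.png",cv2.resize(a,None,fx=3.6,fy=3.6,interpolation=cv2.INTER_CUBIC))
E
```

```text
(no output)
```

View pics/t0z.png

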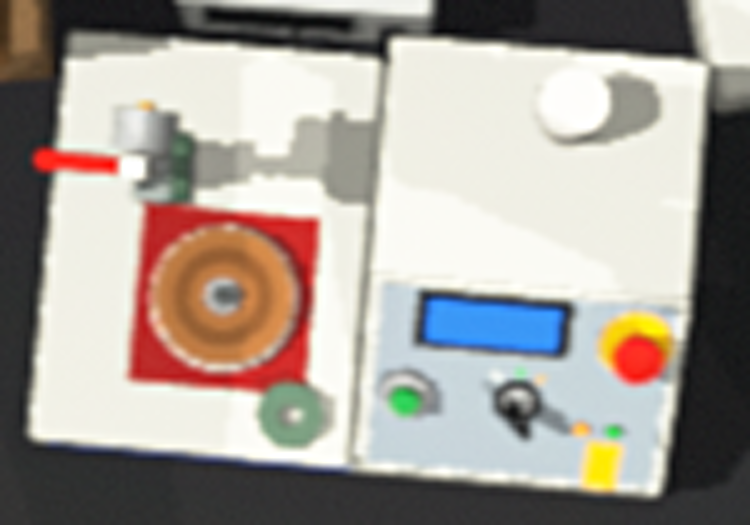

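View pics/s0z.png

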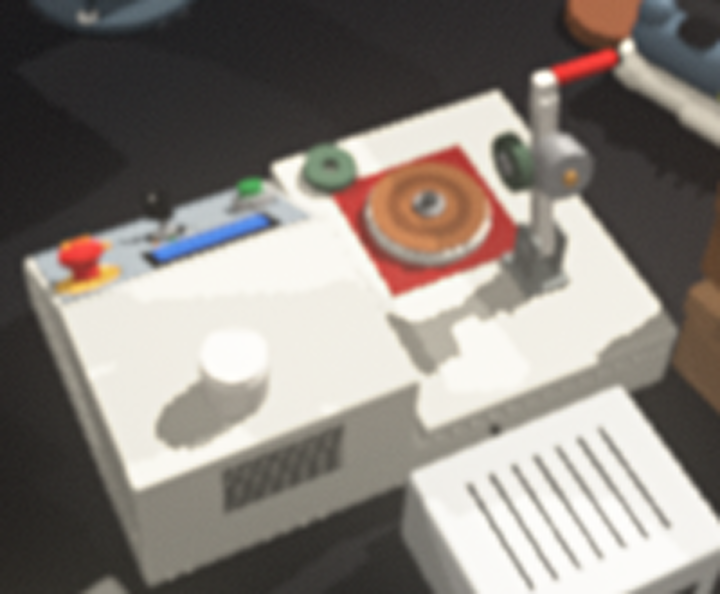

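```bash
cat > m.py <<'E'
from h import *
from scipy.optimize import least_squares
T=lambda U,V:((U+.5)/5-.5+190,(V+.5)/5-.5+115)
S=lambda U,V:((U+.5)/3.6-.5+165,(V+.5)/3.6-.5+145)
L=[("top",T(30,438),(-.16,.24,.09)),("top",T(660,495),(-.16,-.248,.07)),("top",T(357,465),(-.16,-.012,.07)),
("top",T(707,65),(.16,-.248,.168)),("top",T(388,38),(.16,-.012,.168)),("top",T(68,32),(.16,.24,.09)),
("scene",S(145,490),(.16,-.248,.168)),("scene",S(415,383),(.16,-.012,.168)),("scene",S(60,303),(-.02,-.248,.168)),("scene",S(28,262),(-.16,-.248,.07)),("scene",S(500,92),(-.16,.24,.09)),("scene",S(675,330),(.16,.24,.09)),
("top",T(405,400),(-.1126,-.045,.130)),("scene",S(250,187),(-.1126,-.045,.130))]
def w(p,q): c,s=np.cos(q[2]),np.sin(q[2]); return np.array([q[0]+c*p[0]-s*p[1],q[1]+s*p[0]+c*p[1],p[2]])
f=lambda q:np.concatenate([proj(n,w(p,q))-np.array(uv) for n,uv,p in L])
r=least_squares(f,[.6,0,0],loss='soft_l1'); q=r.x
if __name__=="__main__":
    print(q,np.degrees(q[2])); print(f(q).reshape(-1,2).round(1))
    for n,z in(("top",T(222,294)),("scene",S(428,203))): 
        p=onz(n,*z,.12)-[q[0],q[1],0]; c,s=np.cos(q[2]),np.sin(q[2]); print("nut",[c*p[0]+s*p[1],-s*p[0]+c*p[1]])
    tl=lambda p:(lambda d:np.array([np.cos(q[2])*d[0]+np.sin(q[2])*d[1],-np.sin(q[2])*d[0]+np.cos(q[2])*d[1],p[2]]))(p-[q[0],q[1],0])
    for a,b in(((112,165),(560,72)),((42,159),(618,57))):
        p,e=tri(("top",*T(*a)),("scene",*S(*b))); print("handle end",p,tl(p),e)
    for nm,p in dict(pivot=(.055,.158,.134),keybase=(-.1,-.13,.112),btn=(-.1126,-.045,.130)).items(): print(nm,w(p,q).round(4))
    np.save("q.npy",q)
E
python3 m.py
```

```text
[ 0.58382784 -0.04717806 -0.11409621] -6.53723118763788
[[-0.3 -0.4]
 [-0.1 -0.5]
 [-0.3  0.2]
 [ 0.4 -1.3]
 [ 0.9 -1.2]
 [ 0.2 -0.9]
 [-2.8 -0.2]
 [ 2.8 -1.6]
 [-0.4  1.2]
 [-0.9 -0.7]
 [-0.4 -1.1]
 [ 1.8 -0.7]
 [-0.1  0.6]
 [-0.  -1.4]]
nut [np.float64(-0.041307493113311444), np.float64(0.09993985456553617)]
nut [np.float64(-0.03244308287011708), np.float64(0.0934393474027026)]
handle end [0.62364201 0.12098455 0.29750197] [0.02041019 0.17160202 0.29750197] 0.0011118289966157943
handle end [0.63098315 0.17120769 0.29520992] [0.02198575 0.22233439 0.29520992] 0.005760850334528757
pivot [0.6565 0.1035 0.134 ]
keybase [ 0.4697 -0.1649  0.112 ]
btn [ 0.4668 -0.0791  0.13  ]
```

```bash
cat >> h.py <<'E'
from scipy.spatial.transform import Rotation as Ro
import os
q=np.load("q.npy") if os.path.exists("q.npy") else None
def Rt(): return Ro.from_euler('z',q[2]).as_matrix()
def w(p): return Rt()@np.array(p)+[q[0],q[1],0]
def tl(p): return Rt().T@(np.array(p)-[q[0],q[1],0])
def handleR(t):  # tester-frame tilt deg
    c,s=np.cos(np.radians(t)),np.sin(np.radians(t)); return Rt()@np.array([[0,c,s],[1,0,0],[0,s,-c]])
N=np.array([-.5736,0,.8192])
def panelR(a): # a rad: anticlockwise turn about normal of jaw line from tester y; tool y=-line
    y=-(Ro.from_rotvec(N*a).apply([0,1,0])); z=-N; return Rt()@np.c_[np.cross(y,z),y,z]
def st(): return bot.read_state()
def delta(p,R=None,quiet=0):
    s=st(); R0=s['tcp_rot']; lin=R0.T@(np.array(p)-s['position'])*1000
    rot=np.zeros(3) if R is None else np.degrees(Ro.from_matrix(R0.T@R).as_rotvec())
    print("lin",lin.round(1).tolist(),"rot",rot.round(1).tolist(),"t",round(s['time_s'],2),"F",s['force'].round(1),"op",round(s['opening'],3),"J",s['joint_positions'].round(0)); return lin,rot
E
python3 - <<'E'
from h import *
C={}
for n in("top","scene"):
    im=cv2.imread(f"pics/{n}0.png"); h=cv2.cvtColor(im,cv2.COLOR_BGR2HSV)
    m=((h[...,0]<6)|(h[...,0]>174))&(h[...,1]>190)&(h[...,2]>150)
    b=(195,140,225,152) if n=="top" else (312,152,345,172)
    k=np.zeros_like(m);k[b[1]:b[3],b[0]:b[2]]=1;m&=k
    v,u=np.nonzero(m); C[n]=(u.mean(),v.mean()); print(n,len(u),C[n],u.min(),u.max(),v.min(),v.max())
p,e=tri(("top",*C["top"]),("scene",*C["scene"])); print(p,tl(p),e)
R=handleR(30)
a=p-R[:,2]*.06
print("lift+target",a); delta(a,R)
E
```

```text
top 42 (np.float64(203.4047619047619), np.float64(146.85714285714286)) 197 212 145 148
scene 61 (np.float64(327.8524590163934), np.float64(162.54098360655738)) 320 335 159 166
[0.62648785 0.14928481 0.29452442] [0.02001557 0.20004228 0.29452442] 0.0025768607594975844
lift+target [0.59668291 0.15270028 0.34648594]
lin [609.2, -534.9, -123.6] rot [-27.2, 15.8, -59.3] t 0.1 F [-0.4 -0.6  0.4] op 1.003 J [-77.  30.  82.  -0.  68. -10.]
```

>>> {"fn": "play_rows", "kwargs": {
  "fingers": [0,0,0,0,0,0,0,0,0,0,0,0,0,0,0,0,0,0,0,0],
  "linear": [
    [0,0,-50],
    [0,0,-100],
    [0,0,-150],
    [0,0,-190],
    [500,-440,-200],
    [500,-440,-200],
    [500,-440,-200],
    [500,-440,-200],
    [500,-440,-200],
    [500,-440,-200],
    [500,-440,-200],
    [500,-440,-200],
    [500,-440,-200],
    [500,-440,-200],
    [500,-440,-200],
    [500,-440,-200],
    [500,-440,-200],
    [500,-440,-200],
    [500,-440,-200],
    [500,-440,-200]
  ],
  "rot": [
    [0,0,0],
    [0,0,0],
    [0,0,0],
    [0,0,0],
    [-27,16,-59],
    [-27,16,-59],
    [-27,16,-59],
    [-27,16,-59],
    [-27,16,-59],
    [-27,16,-59],
    [-27,16,-59],
    [-27,16,-59],
    [-27,16,-59],
    [-27,16,-59],
    [-27,16,-59],
    [-27,16,-59],
    [-27,16,-59],
    [-27,16,-59],
    [-27,16,-59],
    [-27,16,-59]
  ]
}}

```text
time_s: 2.1
position: [0.5321, 0.0229, 0.4218]
tcp_rot: [[0.117, 0.861, 0.495], [0.993, -0.103, -0.055], [0.003, 0.498, -0.867]]
force: [0.8, 0.3, -1.0]
opening: 0.998
```

Run:
```python
from h import *
p=np.array([.6265,.1470,.2945])
R=handleR(30); print(st()['position']); delta(p-R[:,2]*.06,R); delta(p+R[:,2]*.019,R)
```

```text
[0.53213604 0.02286896 0.42184975]
lin [134.0, 4.9, 90.3] rot [-0.1, -0.1, -0.2] t 2.1 F [ 0.8  0.3 -1. ] op 0.998 J [-11.  -0.  99.   3.  51.  -5.]
lin [133.8, 5.1, 169.3] rot [-0.1, -0.1, -0.2] t 2.1 F [ 0.8  0.3 -1. ] op 0.998 J [-11.  -0.  99.   3.  51.  -5.]
```

>>> {"fn": "play_rows", "kwargs": {
  "fingers": [0,0,0,0,0,0,0,0],
  "linear": [
    [50,2,0],
    [95,4,20],
    [134,5,60],
    [134,5,90],
    [134,5,90],
    [134,5,90],
    [134,5,90],
    [134,5,90]
  ],
  "rot": [
    [0,0,0],
    [0,0,0],
    [0,0,0],
    [0,0,0],
    [0,0,0],
    [0,0,0],
    [0,0,0],
    [0,0,0]
  ]
}}

```text
time_s: 2.9
position: [0.5978, 0.149, 0.3499]
tcp_rot: [[0.12, 0.858, 0.499], [0.993, -0.106, -0.056], [0.005, 0.503, -0.865]]
force: [-0.5, -0.6, 0.6]
opening: 1.003
```

Run:
```python
from h import *
snap("top","t1",(190,115,340,220),5); snap("scene","s1",(220,60,400,220),4)
p=np.array([.6265,.1470,.2945]); R=handleR(30); delta(p+R[:,2]*.019,R)
```

```text
lin [0.7, -2.6, 81.1] rot [0.1, -0.1, -0.4] t 3.0 F [ 0.1 -0.2 -0.2] op 1.0 J [  7.  13.  96. -10.  42.  20.]
```

View pics/t1.png

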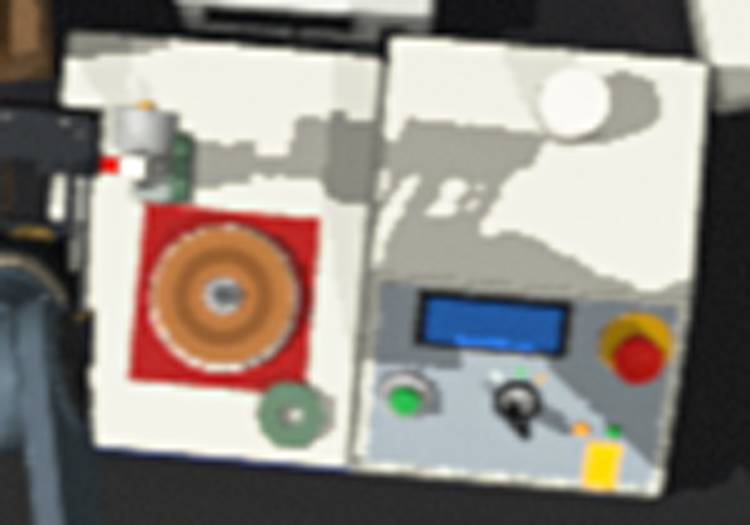

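View pics/s1.png

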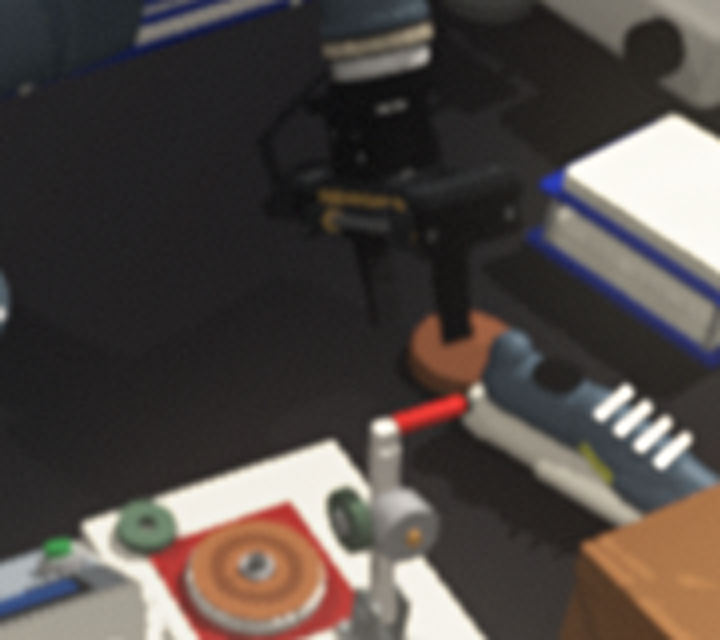

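The gripper sits over the red handle, its fingers straddling it from in front (the handle's end is still visible at (433,410) of the scene crop). I'll go down and close.

>>> {"fn": "play_rows", "kwargs": {
  "fingers": [0,0,0,0,0,0,120,170,200,230,255,255,255,255],
  "linear": [
    [0,-3,20],
    [0,-3,40],
    [0,-3,60],
    [0,-3,80],
    [0,-3,80],
    [0,-3,80],
    [0,-3,80],
    [0,-3,80],
    [0,-3,80],
    [0,-3,80],
    [0,-3,80],
    [0,-3,80],
    [0,-3,80],
    [0,-3,80]
  ],
  "rot": [
    [0,0,0],
    [0,0,0],
    [0,0,0],
    [0,0,0],
    [0,0,0],
    [0,0,0],
    [0,0,0],
    [0,0,0],
    [0,0,0],
    [0,0,0],
    [0,0,0],
    [0,0,0],
    [0,0,0],
    [0,0,0]
  ]
}}

```text
time_s: 4.4
position: [0.6346, 0.1461, 0.2767]
tcp_rot: [[0.118, 0.86, 0.496], [0.993, -0.104, -0.056], [0.004, 0.5, -0.866]]
force: [-0.0, 0.7, 0.1]
opening: 0.359
```

Run:
```python
from h import *
s=st(); R=s['tcp_rot']; g=s['position']-.019*R[:,2]; t=tl(g); print("grasp tester",t,s['force'],s['opening'],s['opening']*87)
d=t-[.055,.158,.134]; print(np.hypot(d[0],d[2]),np.arctan2(d[2],-d[0]))
```

```text
grasp tester [0.01893181 0.197738   0.29317832] [-0.04607014  0.65726813  0.06711263] 0.35926685688137383 31.25621654867952
0.1632135114705861 1.347969162537882
```

>>> {"fn": "play_rows", "kwargs": {
  "fingers": [255,255,255,255,255,255],
  "linear": [
    [0,0,0],
    [0,0,0],
    [0,0,0],
    [0,0,0],
    [0,0,0],
    [0,0,0]
  ],
  "rot": [
    [0,0,0],
    [0,0,0],
    [0,0,0],
    [0,0,0],
    [0,0,0],
    [0,0,0]
  ]
}}

```text
time_s: 5.0
position: [0.6349, 0.1461, 0.2772]
tcp_rot: [[0.118, 0.859, 0.498], [0.993, -0.104, -0.056], [0.004, 0.501, -0.866]]
force: [0.6, 0.1, 2.8]
opening: 0.15
```

```bash
cat > arc.py <<'E'
from h import *
import sys
s=st(); R=s['tcp_rot']; g=s['position']-.019*R[:,2]; t=tl(g); print("grasp tester",t.round(4),s['force'].round(1),s['opening']*87)
d=t-[.055,.158,.134]; r=np.hypot(d[0],d[2]); a=np.arctan2(d[2],-d[0]); print(r,a)
r=float(sys.argv[1]) if len(sys.argv)>1 else r
for da in np.arange(.1,1.7,.1):
    b=max(a-da,0); e=np.array([-r*np.cos(b)-d[0],0,r*np.sin(b)-d[2]]); print(round(b,2),(R.T@Rt()@e*1000).round(1).tolist())
    if b==0:break
E
python3 arc.py
```

```text
grasp tester [0.0193 0.1978 0.2937] [0.6 0.1 2.8] 13.092426111355659
0.16363413146063965 1.3506708498631848
1.25 [-0.1, -15.8, -4.1]
1.15 [-0.2, -32.0, -6.6]
1.05 [-0.3, -48.3, -7.5]
0.95 [-0.3, -64.7, -6.8]
0.85 [-0.4, -80.8, -4.4]
0.75 [-0.5, -96.7, -0.4]
0.65 [-0.6, -112.1, 5.1]
0.55 [-0.7, -126.9, 12.2]
0.45 [-0.8, -140.8, 20.7]
0.35 [-0.9, -153.9, 30.5]
0.25 [-1.0, -165.9, 41.6]
0.15 [-1.0, -176.8, 53.9]
0.05 [-1.1, -186.3, 67.1]
0 [-1.1, -190.7, 74.2]
```

>>> {"fn": "play_rows", "kwargs": {
  "fingers": [255,255,255,255,255,255,255,255,255,255,255,255],
  "linear": [
    [0,-4,-1.2],
    [0,-8,-2.3],
    [0,-12,-3.3],
    [0,-16,-4.1],
    [0,-20,-4.8],
    [0,-24,-5.5],
    [0,-28,-6.1],
    [0,-32,-6.6],
    [0,-36,-7],
    [0,-40,-7.2],
    [0,-44,-7.4],
    [0,-48,-7.5]
  ],
  "rot": [
    [0,0,0],
    [0,0,0],
    [0,0,0],
    [0,0,0],
    [0,0,0],
    [0,0,0],
    [0,0,0],
    [0,0,0],
    [0,0,0],
    [0,0,0],
    [0,0,0],
    [0,0,0]
  ]
}}

```text
time_s: 6.2
position: [0.5892, 0.1515, 0.2589]
tcp_rot: [[0.118, 0.86, 0.496], [0.993, -0.104, -0.056], [0.004, 0.499, -0.866]]
force: [3.3, 0.6, -1.2]
opening: 0.148
```

```bash
python3 arc.py; python3 -c "
from h import *
snap('scene','s2',(220,60,400,220),4)"
```

```text
grasp tester [-0.0268  0.198   0.2754] [ 3.3  0.6 -1.2] 12.878550256809127
0.16331096921008512 1.0462935115848142
0.95 [-0.1, -16.3, 0.8]
0.85 [-0.2, -32.4, 3.3]
0.75 [-0.3, -48.2, 7.4]
0.65 [-0.4, -63.6, 13.0]
0.55 [-0.5, -78.3, 20.1]
0.45 [-0.5, -92.2, 28.7]
0.35 [-0.6, -105.1, 38.6]
0.25 [-0.7, -117.1, 49.7]
0.15 [-0.8, -127.8, 62.0]
0.05 [-0.8, -137.3, 75.3]
0 [-0.9, -141.2, 81.8]
```

View pics/s2.png

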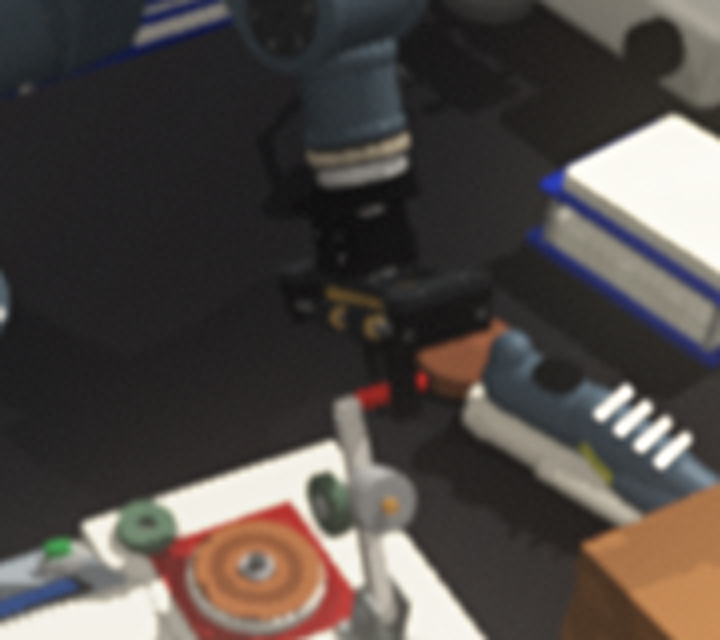

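The arm follows: it leans over with the handle (370–425, 385) in the grip, with small forces. I'll continue along the arc.

>>> {"fn": "play_rows", "kwargs": {
  "fingers": [255,255,255,255,255,255,255,255,255,255,255,255,255,255],
  "linear": [
    [0,-5.5,0],
    [0,-11,0.4],
    [0,-16.3,0.8],
    [0,-24,2],
    [0,-32.4,3.3],
    [0,-40,5.2],
    [0,-48,7.4],
    [0,-56,10],
    [0,-63.5,13],
    [-0.5,-71,16.4],
    [-0.5,-78,20],
    [-0.5,-85,24],
    [-0.5,-92,28.7],
    [-0.5,-98.5,33.5]
  ],
  "rot": [
    [0,0,0],
    [0,0,0],
    [0,0,0],
    [0,0,0],
    [0,0,0],
    [0,0,0],
    [0,0,0],
    [0,0,0],
    [0,0,0],
    [0,0,0],
    [0,0,0],
    [0,0,0],
    [0,0,0],
    [0,0,0]
  ]
}}

```text
time_s: 7.65
position: [0.5212, 0.1598, 0.1806]
tcp_rot: [[0.117, 0.86, 0.497], [0.993, -0.104, -0.055], [0.005, 0.5, -0.866]]
force: [4.8, 0.6, -0.8]
opening: 0.144
```

```bash
python3 arc.py
```

```text
grasp tester [-0.0953  0.1985  0.1971] [ 4.8  0.6 -0.8] 12.502218518695
0.16301753321706425 0.3973364567882507
0.3 [-0.1, -12.5, 10.5]
0.2 [-0.2, -23.8, 22.2]
0.1 [-0.3, -33.9, 35.0]
0 [-0.3, -42.5, 48.3]
```

>>> {"fn": "play_rows", "kwargs": {
  "fingers": [255,255,255,255,255,255,255,255,255,255,255],
  "linear": [
    [0,-4,3.4],
    [0,-8,6.8],
    [0,-12.5,10.5],
    [0,-16.5,14.2],
    [0,-20,18],
    [0,-24,22.2],
    [0,-27.5,26.5],
    [0,-31,31],
    [0,-34,35],
    [0,-36,38],
    [0,-38,41]
  ],
  "rot": [
    [0,0,0],
    [0,0,0],
    [0,0,0],
    [0,0,0],
    [0,0,0],
    [0,0,0],
    [0,0,0],
    [0,0,0],
    [0,0,0],
    [0,0,0],
    [0,0,0]
  ]
}}

```text
time_s: 8.75
position: [0.5094, 0.1612, 0.1265]
tcp_rot: [[0.12, 0.86, 0.496], [0.993, -0.107, -0.056], [0.005, 0.499, -0.867]]
force: [8.4, 1.0, -1.9]
opening: 0.147
```

```bash
python3 arc.py
```

```text
grasp tester [-0.1071  0.1985  0.143 ] [ 8.4  1.  -1.9] 12.759966896755978
0.1623587093565351 0.05549598794839249
0 [-0.0, -4.7, 7.7]
```

>>> {"fn": "play_rows", "kwargs": {
  "fingers": [255,255,255,255,255,255,255,255],
  "linear": [
    [0,-0.2,2],
    [0,-0.7,3],
    [0,-1.2,4],
    [0,-1.7,5],
    [0,-2.2,6],
    [0,-2.7,7],
    [0,-3.2,8],
    [0,-3.2,8]
  ],
  "rot": [
    [0,0,0],
    [0,0,0],
    [0,0,0],
    [0,0,0],
    [0,0,0],
    [0,0,0],
    [0,0,0],
    [0,0,0]
  ]
}}

```text
time_s: 9.55
position: [0.5092, 0.1612, 0.1204]
tcp_rot: [[0.119, 0.865, 0.487], [0.993, -0.104, -0.058], [0.0, 0.491, -0.871]]
force: [-5.5, 0.3, -1.7]
opening: 0.148
```

```bash
python3 arc.py;  python3 -c "
from h import *
snap('scene','s3',(220,60,400,220),4)"
```

```text
grasp tester [-0.1072  0.1986  0.1369] [-5.5  0.3 -1.7] 12.847307027637038
0.16219232058481522 0.01795686821813971
0 [-0.0, -1.5, 2.5]
```

View pics/s3.png

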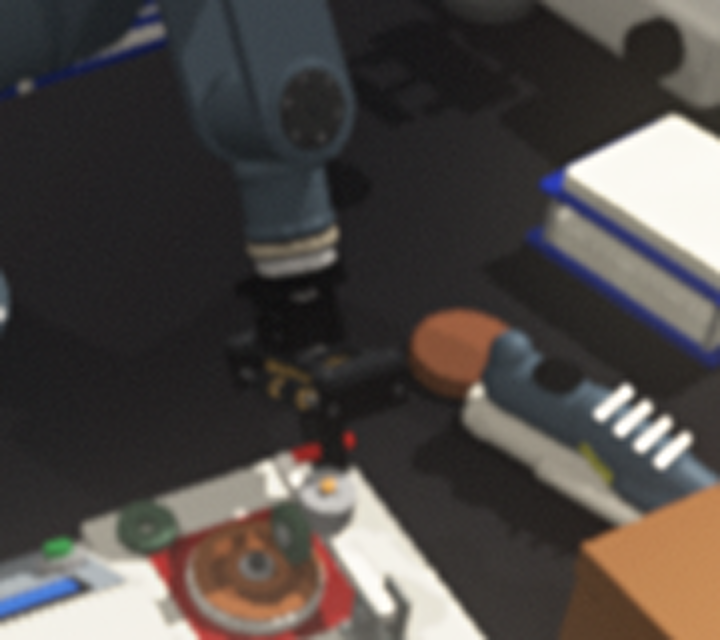

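>>> {"fn": "play_rows", "kwargs": {
  "fingers": [255,255,255,255,255,255],
  "linear": [
    [0,-0.7,0.8],
    [0,-1.2,1.6],
    [0,-1.7,2.4],
    [0,-2,3.2],
    [0,-2,3.2],
    [0,-2,3.2]
  ],
  "rot": [
    [0,0,0],
    [0,0,0],
    [0,0,0],
    [0,0,0],
    [0,0,0],
    [0,0,0]
  ]
}}

```text
time_s: 10.2
position: [0.5091, 0.1612, 0.1179]
tcp_rot: [[0.12, 0.867, 0.484], [0.993, -0.104, -0.06], [-0.002, 0.487, -0.873]]
force: [-8.0, -0.6, -1.8]
opening: 0.145
```

```bash
python3 arc.py
```

```text
grasp tester [-0.1072  0.1986  0.1345] [-8.  -0.6 -1.8] 12.64935202947286
0.1621742745169196 0.0027877032151886745
0 [0.0, -0.2, 0.4]
```

>>> {"fn": "play_rows", "kwargs": {
  "fingers": [255,255,255,255,255,255],
  "linear": [
    [0,-1,0.4],
    [0,-1.6,1],
    [0,-2,1.6],
    [0,-2.5,2.2],
    [0,-2.5,2.2],
    [0,-2.5,2.2]
  ],
  "rot": [
    [0,0,0],
    [0,0,0],
    [0,0,0],
    [0,0,0],
    [0,0,0],
    [0,0,0]
  ]
}}

```text
time_s: 10.8
position: [0.5091, 0.1612, 0.1164]
tcp_rot: [[0.121, 0.868, 0.482], [0.993, -0.105, -0.062], [-0.003, 0.486, -0.874]]
force: [-6.6, -2.3, -1.3]
opening: 0.146
```

```bash
python3 arc.py
```

```text
grasp tester [-0.1072  0.1986  0.133 ] [-6.6 -2.3 -1.3] 12.682244423066413
0.16216326285110066 -0.0063448160000489
0 [-0.0, 0.5, -0.9]
```

>>> {"fn": "play_rows", "kwargs": {
  "fingers": [255,255,255,255,255],
  "linear": [
    [0,-0.5,0.8],
    [0,-1,1.7],
    [0,-1.5,2.6],
    [0,-1.5,2.6],
    [0,-1.5,2.6]
  ],
  "rot": [
    [0,0,0],
    [0,0,0],
    [0,0,0],
    [0,0,0],
    [0,0,0]
  ]
}}

```text
time_s: 11.3
position: [0.5091, 0.1612, 0.1142]
tcp_rot: [[0.122, 0.869, 0.479], [0.992, -0.105, -0.063], [-0.005, 0.483, -0.876]]
force: [-7.5, -3.5, -1.5]
opening: 0.145
```

```bash
python3 arc.py
```

```text
grasp tester [-0.1072  0.1986  0.1309] [-7.5 -3.5 -1.5] 12.58618722360729
0.16218127737191654 -0.01929154300719141
0 [-0.0, 1.5, -2.8]
```

Run:
```python
from h import *
s=st(); print(s['joint_positions'].round(2)); snap('scene','s4',(220,60,400,220),4); snap('top','t4',(170,115,300,220),6)
```

```text
[ 10.55  30.71 120.39 -81.92   8.7   97.2 ]
```

View pics/s4.png

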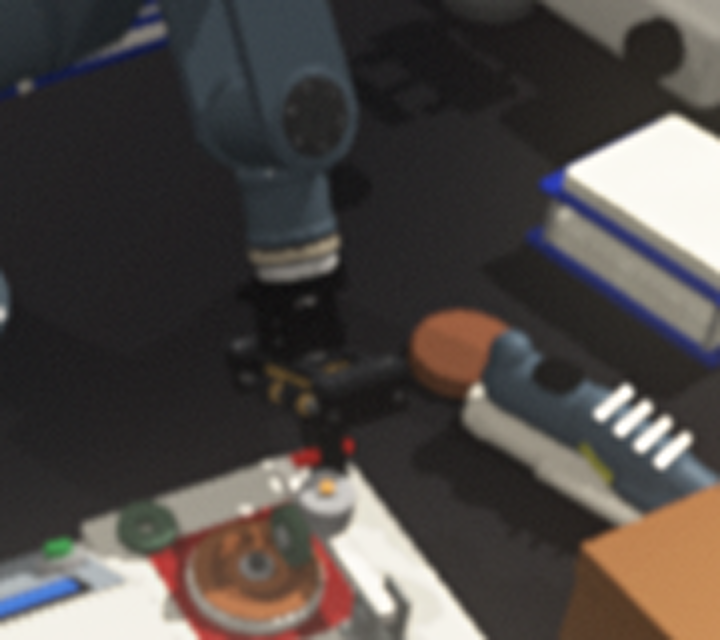

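View pics/t4.png

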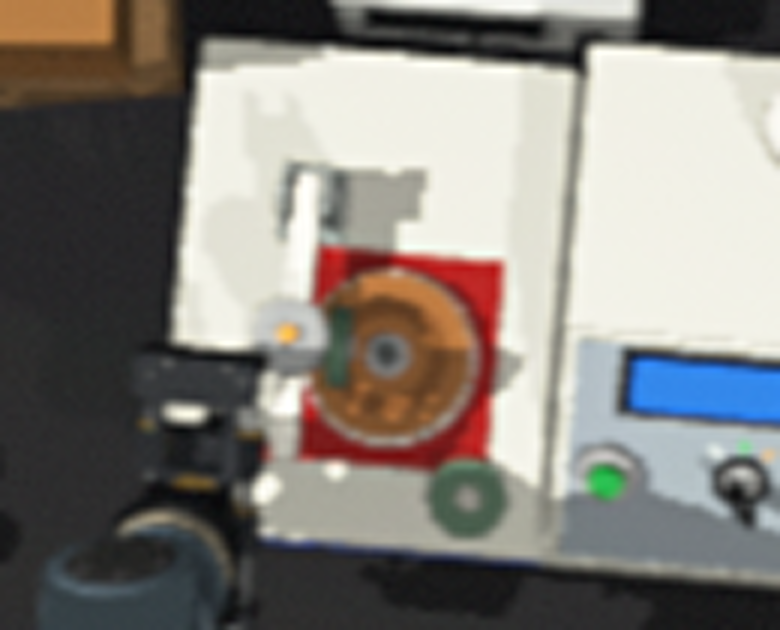

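>>> {"fn": "play_rows", "kwargs": {
  "fingers": [150,150,150,150,150,150,150,150,150,150],
  "linear": [
    [0,0,0],
    [0,0,0],
    [0,0,0],
    [0,0,0],
    [0,0,0],
    [0,0,0],
    [0,0,-2],
    [0,0,-5],
    [0,0,-10],
    [0,0,-15]
  ],
  "rot": [
    [0,0,0],
    [0,0,0],
    [0,0,0],
    [0,0,0],
    [0,0,0],
    [0,0,0],
    [0,0,0],
    [0,0,0],
    [0,0,0],
    [0,0,0]
  ]
}}

```text
time_s: 12.4
position: [0.5057, 0.1644, 0.1292]
tcp_rot: [[0.119, 0.866, 0.485], [0.993, -0.105, -0.058], [0.001, 0.488, -0.873]]
force: [0.5, -0.3, 0.1]
opening: 0.409
```

```bash
python3 arc.py
python3 - <<'E'
from h import *
s=st(); print(s['joint_positions'].round(2)); snap('scene','s5',(220,60,400,220),4);
E
```

```text
grasp tester [-0.111   0.2014  0.1458] [ 0.5 -0.3  0.1] 35.61333468405628
0.1664309226854196 0.0710664720232392
0 [-0.0, -6.1, 10.1]
[ 10.92  28.62 120.38 -71.07   9.02  86.51]
```

View pics/s5.png

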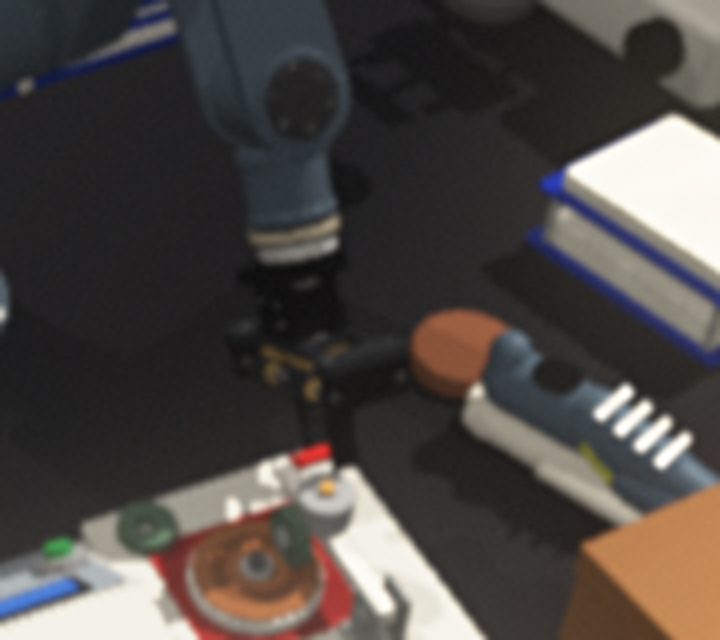

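>>> {"fn": "play_rows", "kwargs": {
  "fingers": [150,150,150,150,150,150,150,150,150],
  "linear": [
    [0,0,-10],
    [0,0,-20],
    [0,0,-35],
    [0,0,-50],
    [0,20,-90],
    [0,40,-130],
    [0,60,-170],
    [0,80,-200],
    [0,80,-200]
  ],
  "rot": [
    [0,0,0],
    [0,0,0],
    [0,0,0],
    [0,0,0],
    [0,0,0],
    [0,0,0],
    [0,0,0],
    [0,0,0],
    [0,0,0]
  ]
}}

```text
time_s: 13.35
position: [0.4818, 0.1685, 0.3502]
tcp_rot: [[0.119, 0.859, 0.498], [0.993, -0.106, -0.055], [0.006, 0.501, -0.865]]
force: [0.5, -0.9, 0.0]
opening: 0.411
```

Run:
```python
from h import *
s=st(); print(s['joint_positions'].round(2)); snap('top','t6',(170,115,340,220),4.5);
b=w((-.1126,-.045,.130)); n=Rt()@N
delta(b+n*.15,panelR(0))
im=cv2.imread("pics/raw_t6.png"); hh=cv2.cvtColor(im,cv2.COLOR_BGR2HSV)
m=(hh[...,0]>50)&(hh[...,0]<75)&(hh[...,1]>140)&(hh[...,2]>90)
k,l,stt,cc=cv2.connectedComponentsWithStats(m.astype(np.uint8)); print(stt[1:,4],cc[1:])
i=1+np.argmax(stt[1:,4]); print("top btn",onz("top",*cc[i],.130),b)
```

```text
[ 12.25   3.55 107.38 -13.98  41.15  27.44]
lin [-247.6, -106.0, 46.2] rot [-4.2, 4.2, 89.5] t 13.4 F [ 0.9  0.5 -0.5] op 0.413 J [ 12.   4. 108. -14.  41.  27.]
[20  2] [[270.25 194.75]
 [312.5  201.  ]]
top btn [ 0.46851865 -0.07810894  0.13      ] [ 0.46683676 -0.07906609  0.13      ]
```

View pics/t6.png

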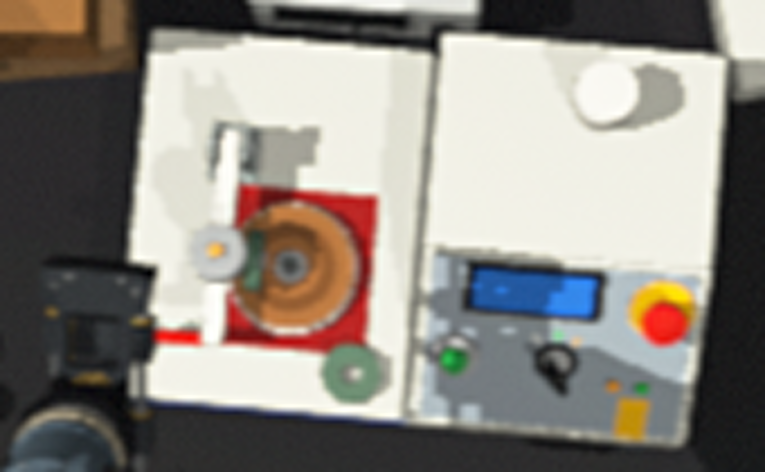

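Run:
```python
from h import *
q[0]+=.002;q[1]+=.0007;np.save("q.npy",q)
delta(w((-.1126,-.045,.130))+Rt()@N*.15,panelR(0))
```

```text
lin [-246.6, -104.4, 47.2] rot [-4.2, 4.2, 89.5] t 13.4 F [ 0.9  0.5 -0.5] op 0.413 J [ 12.   4. 108. -14.  41.  27.]
```

>>> {"fn": "play_rows", "kwargs": {
  "fingers": [255,255,255,255,255,255,255,255,255,255,255,255,255,255,255,255],
  "linear": [
    [-50,0,0],
    [-100,0,0],
    [-150,-20,0],
    [-200,-50,10],
    [-247,-80,20],
    [-247,-104,47],
    [-247,-104,47],
    [-247,-104,47],
    [-247,-104,47],
    [-247,-104,47],
    [-247,-104,47],
    [-247,-104,47],
    [-247,-104,47],
    [-247,-104,47],
    [-247,-104,47],
    [-247,-104,47]
  ],
  "rot": [
    [-4,4,89],
    [-4,4,89],
    [-4,4,89],
    [-4,4,89],
    [-4,4,89],
    [-4,4,89],
    [-4,4,89],
    [-4,4,89],
    [-4,4,89],
    [-4,4,89],
    [-4,4,89],
    [-4,4,89],
    [-4,4,89],
    [-4,4,89],
    [-4,4,89],
    [-4,4,89]
  ]
}}

```text
time_s: 15.0
position: [0.3813, -0.0695, 0.2506]
tcp_rot: [[0.822, -0.105, 0.56], [-0.082, -0.994, -0.066], [0.564, 0.008, -0.826]]
force: [-0.6, 0.3, -0.3]
opening: 0.006
```

```bash
cat > b.py <<'E'
from h import *
s=st();print(s['joint_positions'].round(1), "depth out mm",((tl(s['position'])-[-.1,-.045,.112])@N*1000).round(1),s['force'].round(1), "Fn",s['force']@Rt()@N)
delta(w((-.1126,-.045,.130)),panelR(0))
E
python3 b.py
```

```text
[-44.1  -0.8 136.3  52.8  25.5   6.9] depth out mm 171.2 [-0.6  0.3 -0.3] Fn 0.15818611378079792
lin [4.7, -1.4, 149.2] rot [0.1, 0.7, 0.7] t 15.0 F [-0.6  0.3 -0.3] op 0.006 J [-44.  -1. 136.  53.  25.   7.]
```

>>> {"fn": "play_rows", "kwargs": {
  "fingers": [255,255,255,255,255,255,255],
  "linear": [
    [2,-1,30],
    [4,-1,60],
    [5,-1,90],
    [5,-1,115],
    [5,-1,137],
    [5,-1,137],
    [5,-1,137]
  ],
  "rot": [
    [0,0.7,0.7],
    [0,0.7,0.7],
    [0,0.7,0.7],
    [0,0.7,0.7],
    [0,0.7,0.7],
    [0,0.7,0.7],
    [0,0.7,0.7]
  ]
}}

```text
time_s: 15.7
position: [0.4633, -0.0786, 0.1386]
tcp_rot: [[0.814, -0.116, 0.569], [-0.095, -0.993, -0.067], [0.573, 0.001, -0.82]]
force: [-0.4, -0.0, 0.7]
opening: 0.004
```

```bash
python3 b.py; python3 -c "
from h import *
snap('scene','s7',(140,130,300,250),5);snap('top','t7',(230,150,340,220),7)"
```

```text
[-33.4  27.2 135.9 134.4  21.1 -68.9] depth out mm 32.2 [-0.4 -0.   0.7] Fn 0.8474099149866752
lin [-0.4, -0.9, 10.2] rot [0.1, 0.1, -0.1] t 15.7 F [-0.4 -0.   0.7] op 0.004 J [-33.  27. 136. 134.  21. -69.]
```

View pics/s7.png

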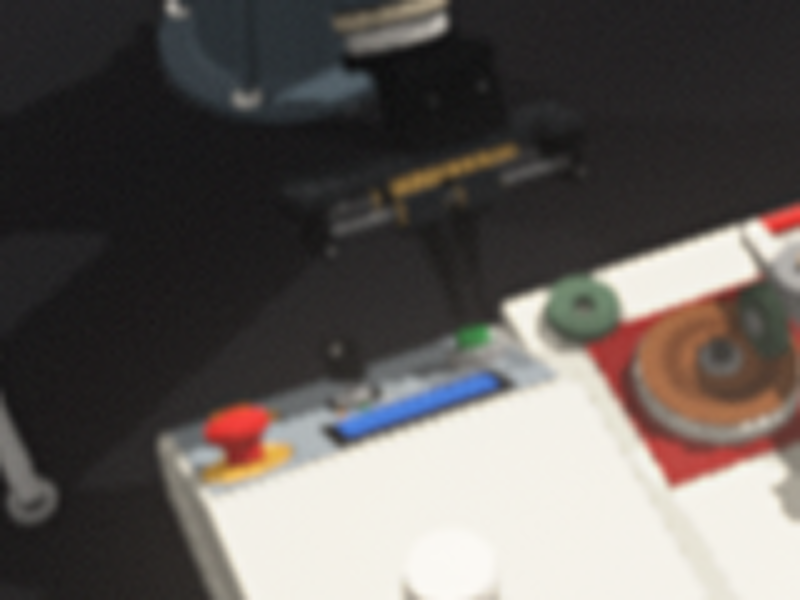

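View pics/t7.png

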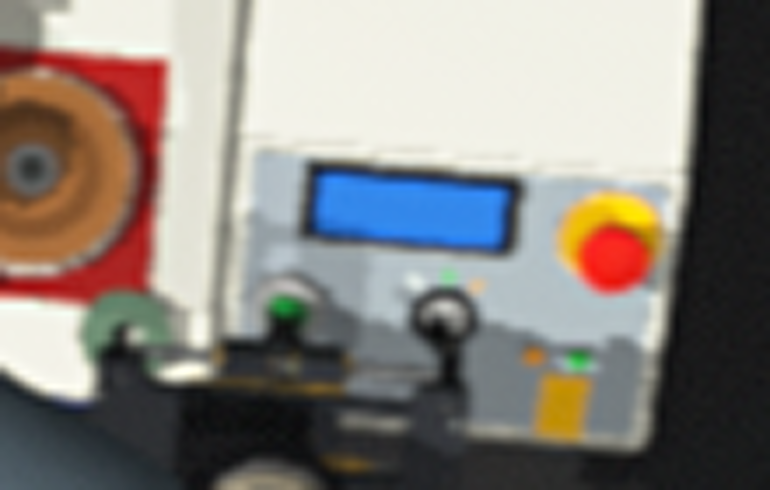

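>>> {"fn": "play_rows", "kwargs": {
  "fingers": [255,255,255,255,255,255],
  "linear": [
    [0,-1,4],
    [0,-1,8],
    [0,-1,11],
    [0,-1,13],
    [0,-1,14],
    [0,-1,14]
  ],
  "rot": [
    [0,0,0],
    [0,0,0],
    [0,0,0],
    [0,0,0],
    [0,0,0],
    [0,0,0]
  ]
}}

```text
time_s: 16.4
position: [0.4707, -0.078, 0.1293]
tcp_rot: [[0.813, -0.116, 0.571], [-0.094, -0.993, -0.067], [0.575, 0.001, -0.818]]
force: [-1.0, 0.3, 3.1]
opening: 0.003
```

```bash
python3 b.py
```

```text
[-32.6  29.3 135.5 138.6  22.3 -72.5] depth out mm 20.3 [-1.   0.3  3.1] Fn 3.161792233255864
lin [-1.0, 0.6, -1.6] rot [0.1, -0.1, -0.1] t 16.4 F [-1.   0.3  3.1] op 0.003 J [-33.  29. 135. 139.  22. -72.]
```

>>> {"fn": "play_rows", "kwargs": {
  "fingers": [255,255,255,255],
  "linear": [
    [0,0,1.5],
    [0,0,3],
    [0,0,4],
    [0,0,4]
  ],
  "rot": [
    [0,0,0],
    [0,0,0],
    [0,0,0],
    [0,0,0]
  ]
}}

```text
time_s: 16.8
position: [0.4725, -0.0782, 0.1265]
tcp_rot: [[0.812, -0.117, 0.572], [-0.096, -0.993, -0.068], [0.576, 0.0, -0.818]]
force: [-6.9, -1.2, 14.0]
opening: 0.004
```

```bash
python3 b.py
```

```text
[-32.4  29.9 135.4 139.7  22.6 -73.4] depth out mm 17.0 [-6.9 -1.2 14. ] Fn 15.301580338630389
lin [-1.0, 0.6, -4.9] rot [0.1, -0.2, -0.1] t 16.8 F [-6.9 -1.2 14. ] op 0.004 J [-32.  30. 135. 140.  23. -73.]
```

>>> {"fn": "play_rows", "kwargs": {
  "fingers": [255,255,255,0,0,0,0,0],
  "linear": [
    [0,0,-5],
    [0,0,-15],
    [0,0,-40],
    [0,0,-70],
    [0,0,-85],
    [0,0,-85],
    [0,0,-85],
    [0,0,-85]
  ],
  "rot": [
    [0,0,0],
    [0,0,0],
    [0,0,0],
    [0,0,0],
    [0,0,0],
    [0,0,0],
    [0,0,0],
    [0,0,0]
  ]
}}

```text
time_s: 17.6
position: [0.4242, -0.0726, 0.195]
tcp_rot: [[0.814, -0.116, 0.57], [-0.095, -0.993, -0.067], [0.574, 0.001, -0.819]]
force: [0.1, -0.4, 0.5]
opening: 0.371
```

```bash
cat > k.py <<'E'
from h import *
import sys
s=st();d=tl(s['position'])-[-.1,-.13,.112];print(s['joint_positions'].round(1), "out mm",(d@N*1000).round(1),s['force'].round(1), "Mn",(s['moment']@Rt()@N).round(3))
print("keyline angle of jaws", end=" ")
y=-(Rt().T@s['tcp_rot'][:,1]); u=np.array([.8192,0,.5736]); # upslope
print(np.arctan2(-(y@u),y@[0,1,0]))
out=float(sys.argv[1]); a=float(sys.argv[2])
delta(w(np.array([-.1,-.13,.112])+N*out/1000),panelR(a))
E
python3 k.py 100 0.7; python3 -c "
from h import *
snap('top','t8',(230,150,340,220),7);snap('scene','s8',(140,130,300,250),5)
b=w(np.array([-.1,-.13,.112])+N*.044); print(proj('top',b),proj('scene',b))"
```

```text
[-37.5  14.2 137.4  98.8  17.3 -35.3] out mm 101.0 [ 0.1 -0.4  0.5] Mn -0.012
keyline angle of jaws -0.001308471261088334
lin [-0.3, 85.7, 1.2] rot [0.1, 0.0, -40.2] t 17.6 F [ 0.1 -0.4  0.5] op 0.371 J [-38.  14. 137.  99.  17. -35.]
[292.92370074 199.65808246] [207.87803902 197.28173069]
```

View pics/t8.png

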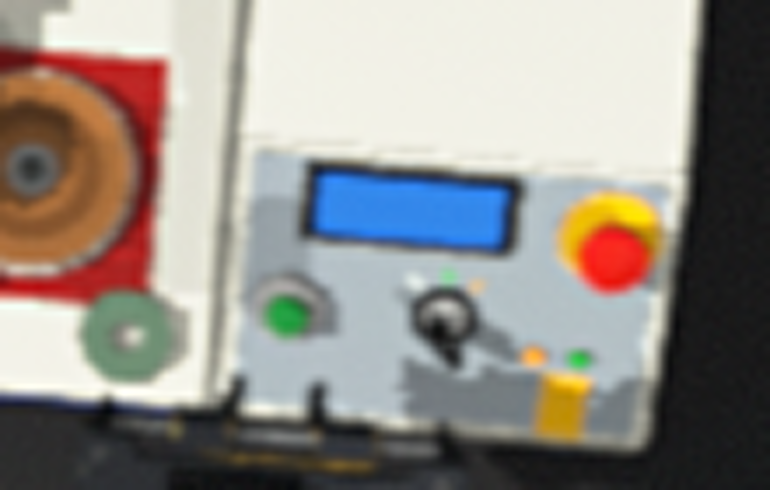

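View pics/s8.png

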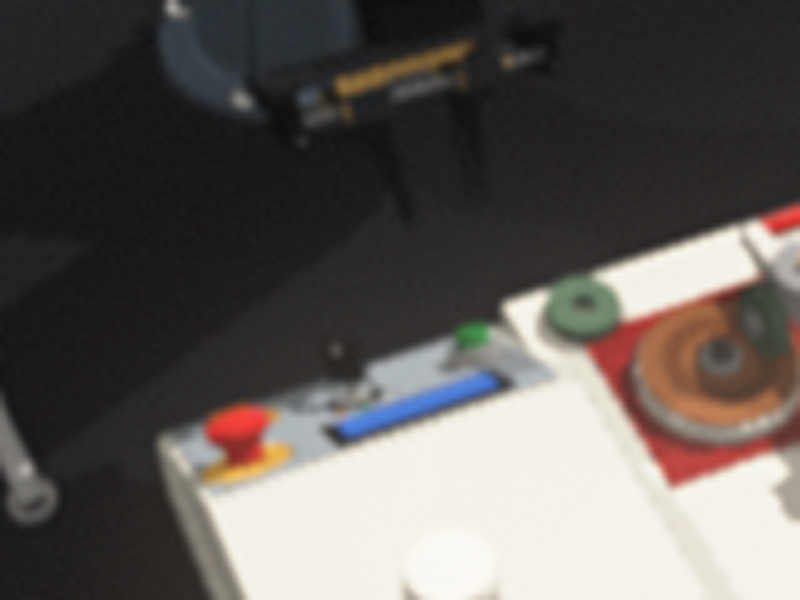

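>>> {"fn": "play_rows", "kwargs": {
  "fingers": [0,0,0,0,0,0,0,0],
  "linear": [
    [0,30,0],
    [0,60,0],
    [0,86,0],
    [0,86,0],
    [0,86,0],
    [0,86,0],
    [0,86,0],
    [0,86,0]
  ],
  "rot": [
    [0,0,-8],
    [0,0,-16],
    [0,0,-24],
    [0,0,-32],
    [0,0,-40],
    [0,0,-40],
    [0,0,-40],
    [0,0,-40]
  ]
}}

```text
time_s: 18.5
position: [0.4143, -0.1576, 0.195]
tcp_rot: [[0.698, 0.433, 0.57], [0.565, -0.823, -0.066], [0.44, 0.368, -0.819]]
force: [-0.0, 0.2, -0.5]
opening: 0.995
```

```bash
python3 k.py 14 0.7
```

```text
[-53.4  15.3 134.5  80.3  25.1 -70.3] out mm 101.1 [-0.   0.2 -0.5] Mn 0.002
keyline angle of jaws 0.6951608160610507
lin [-0.2, -0.2, 87.1] rot [0.0, 0.0, -0.3] t 18.5 F [-0.   0.2 -0.5] op 0.995 J [-53.  15. 135.  80.  25. -70.]
```

>>> {"fn": "play_rows", "kwargs": {
  "fingers": [0,0,0,0,0,0],
  "linear": [
    [0,0,25],
    [0,0,50],
    [0,0,70],
    [0,0,84],
    [0,0,86],
    [0,0,86]
  ],
  "rot": [
    [0,0,0],
    [0,0,0],
    [0,0,0],
    [0,0,0],
    [0,0,0],
    [0,0,0]
  ]
}}

```text
time_s: 19.1
position: [0.4632, -0.1632, 0.1245]
tcp_rot: [[0.698, 0.435, 0.569], [0.566, -0.822, -0.066], [0.439, 0.368, -0.819]]
force: [-0.2, -0.0, -0.1]
opening: 1.0
```

```bash
python3 k.py 14 0.7;python3 -c "
from h import *
snap('top','t9',(230,150,340,220),7);snap('scene','s9',(140,130,300,250),5)"
```

```text
[ -46.4   30.1  132.5  115.6   24.  -102. ] out mm 15.1 [-0.2 -0.  -0.1] Mn 0.035
keyline angle of jaws 0.6965475852456202
lin [-0.2, -0.0, 1.1] rot [0.0, 0.0, -0.2] t 19.1 F [-0.2 -0.  -0.1] op 1.0 J [ -46.   30.  133.  116.   24. -102.]
```

View pics/t9.png

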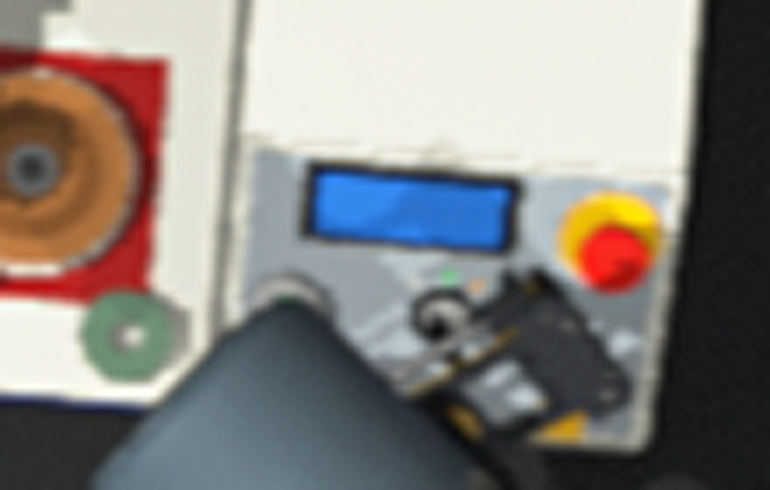

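View pics/s9.png

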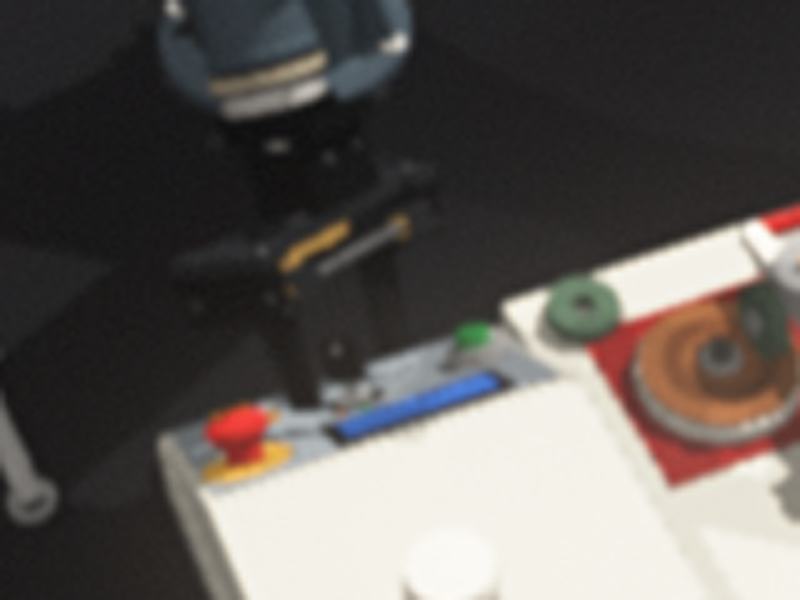

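>>> {"fn": "play_rows", "kwargs": {
  "fingers": [255,255,255,255,255,255,255,255,255,255,255,255,255,255,255,255,255],
  "linear": [
    [0,0,0],
    [0,0,0],
    [0,0,0],
    [0,0,0],
    [0,0,0],
    [0,0,0],
    [0,0,0],
    [0,0,0],
    [0,0,0],
    [0,0,0],
    [0,0,0],
    [0,0,0],
    [0,0,0],
    [0,0,0],
    [0,0,0],
    [0,0,0],
    [0,0,0]
  ],
  "rot": [
    [0,0,0],
    [0,0,0],
    [0,0,0],
    [0,0,0],
    [0,0,0],
    [0,0,0],
    [0,0,0],
    [0,0,0],
    [0,0,0],
    [0,0,0],
    [0,0,0],
    [0,0,0],
    [0,0,0],
    [0,0,0],
    [0,0,0],
    [0,0,0],
    [0,0,0]
  ]
}}

```text
time_s: 20.9
position: [0.4635, -0.164, 0.125]
tcp_rot: [[0.697, 0.434, 0.571], [0.566, -0.822, -0.068], [0.439, 0.37, -0.819]]
force: [-0.5, -2.0, 2.1]
opening: 0.101
```

```bash
python3 k.py 15 0.35;python3 k.py 15 0; python3 -c "
from h import *
print(st()['opening']*87,st()['moment'])"
```

```text
[ -46.5   30.1  132.5  115.7   24.1 -102.2] out mm 15.3 [-0.5 -2.   2.1] Mn 0.019
keyline angle of jaws 0.6969425351609989
lin [-0.2, -1.0, 0.3] rot [0.1, 0.0, 19.9] t 20.9 F [-0.5 -2.   2.1] op 0.101 J [ -46.   30.  133.  116.   24. -102.]
[ -46.5   30.1  132.5  115.7   24.1 -102.2] out mm 15.3 [-0.5 -2.   2.1] Mn 0.019
keyline angle of jaws 0.6969425351609989
lin [-0.2, -1.0, 0.3] rot [0.1, -0.0, 39.9] t 20.9 F [-0.5 -2.   2.1] op 0.101 J [ -46.   30.  133.  116.   24. -102.]
8.748862552358144 [-0.30760854  0.19147483 -0.20622162]
```

>>> {"fn": "play_rows", "kwargs": {
  "fingers": [255,255,255,255,255,255,255,255,255,255],
  "linear": [
    [0,0,0],
    [0,0,0],
    [0,0,0],
    [0,0,0],
    [0,0,0],
    [0,0,0],
    [0,0,0],
    [0,0,0],
    [0,0,0],
    [0,0,0]
  ],
  "rot": [
    [0,0,4],
    [0,0,8],
    [0,0,12],
    [0,0,16],
    [0,0,20],
    [0,0,24],
    [0,0,28],
    [0,0,32],
    [0,0,36],
    [0,0,38]
  ]
}}

```text
time_s: 21.9
position: [0.4638, -0.1654, 0.1253]
tcp_rot: [[0.816, -0.092, 0.571], [-0.063, -0.996, -0.07], [0.575, 0.022, -0.818]]
force: [-2.2, -5.4, 4.0]
opening: 0.101
```

```bash
python3 k.py 15 -0.61;python3 -c "
from h import *
snap('top','t10',(230,150,340,220),7);snap('scene','s10',(140,130,300,250),5)"
```

```text
[-46.5  30.1 132.4 115.8  24.  -64. ] out mm 15.3 [-2.2 -5.4  4. ] Mn 0.02
keyline angle of jaws 0.03071624757926258
lin [-1.3, -2.1, 0.3] rot [0.2, -0.2, 36.7] t 21.9 F [-2.2 -5.4  4. ] op 0.101 J [-47.  30. 132. 116.  24. -64.]
```

View pics/s10.png

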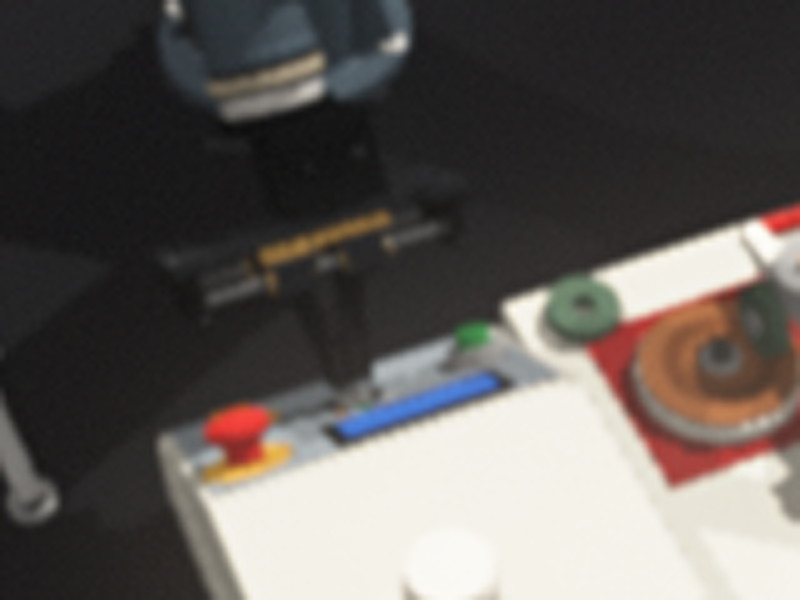

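>>> {"fn": "play_rows", "kwargs": {
  "fingers": [255,255,255,255,255,255,255,255],
  "linear": [
    [0,0.5,0],
    [0,1,0],
    [0,1,0],
    [0,1,0],
    [0,1,0],
    [0,1,0],
    [0,1,0],
    [0,1,0]
  ],
  "rot": [
    [0,0,7],
    [0,0,14],
    [0,0,21],
    [0,0,28],
    [0,0,35],
    [0,0,40],
    [0,0,45],
    [0,0,46]
  ]
}}

```text
time_s: 22.8
position: [0.4634, -0.1668, 0.125]
tcp_rot: [[0.504, -0.65, 0.569], [-0.757, -0.649, -0.071], [0.416, -0.395, -0.819]]
force: [-3.7, -7.3, 5.8]
opening: 0.118
```

```bash
python3 k.py 15 0; python3 -c "
from h import *
snap('top','t11',(230,150,340,220),7);snap('scene','s11',(140,130,300,250),5)"
```

```text
[-46.7  30.1 132.3 115.4  23.9 -18. ] out mm 15.2 [-3.7 -7.3  5.8] Mn 0.769
keyline angle of jaws -0.7682513385177161
lin [-3.1, -1.9, 0.2] rot [0.3, -0.1, -44.0] t 22.8 F [-3.7 -7.3  5.8] op 0.118 J [-47.  30. 132. 115.  24. -18.]
```

View pics/t11.png

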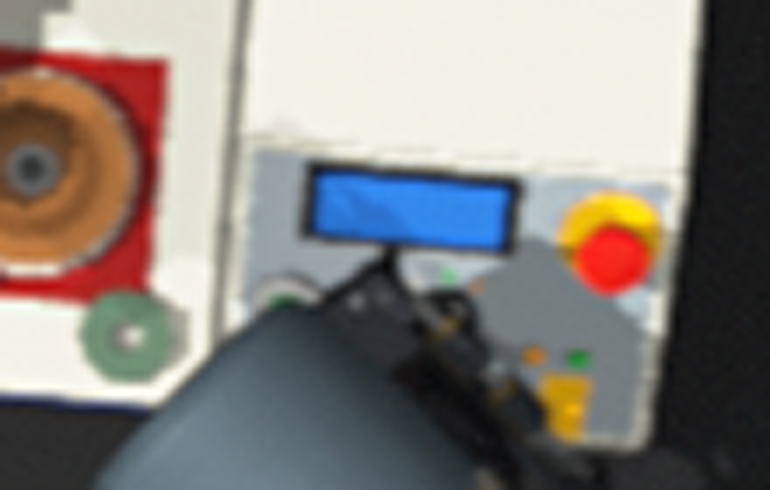

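View pics/s11.png

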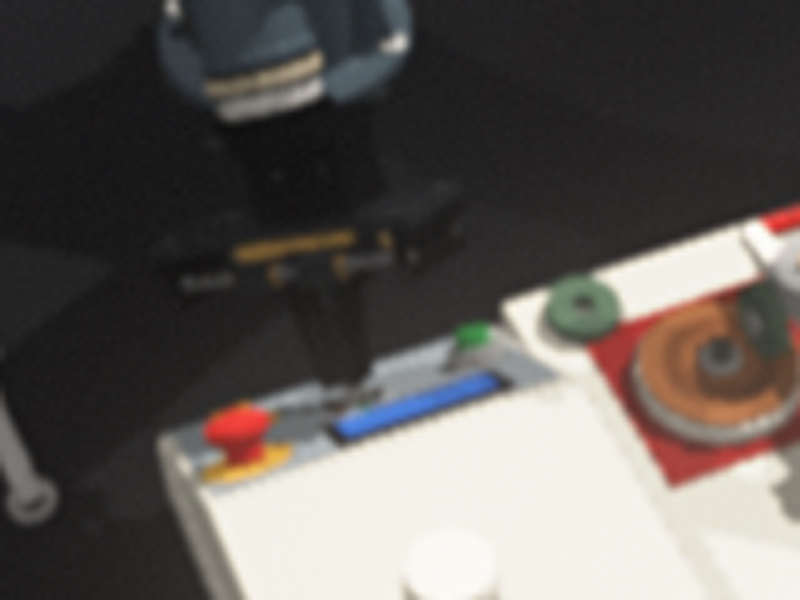

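>>> {"fn": "play_rows", "kwargs": {
  "fingers": [255,255,255,255,255,255,255,255,255],
  "linear": [
    [0,0,0],
    [0,0,0],
    [0,0,0],
    [0,0,0],
    [0,0,0],
    [0,0,0],
    [0,0,0],
    [0,0,0],
    [0,0,0]
  ],
  "rot": [
    [0,0,0],
    [0,0,0],
    [0,0,-7],
    [0,0,-15],
    [0,0,-23],
    [0,0,-31],
    [0,0,-37],
    [0,0,-41],
    [0,0,-41]
  ]
}}

```text
time_s: 23.8
position: [0.4637, -0.1657, 0.1252]
tcp_rot: [[0.805, -0.159, 0.571], [-0.147, -0.987, -0.069], [0.574, -0.028, -0.818]]
force: [-1.0, -4.5, 3.9]
opening: 0.107
```

```bash
python3 k.py 15 0
```

```text
[-46.6  30.1 132.4 115.5  24.  -59. ] out mm 15.3 [-1.  -4.5  3.9] Mn 0.057
keyline angle of jaws -0.053896304893027006
lin [-1.3, -2.3, 0.3] rot [0.2, -0.1, -3.1] t 23.8 F [-1.  -4.5  3.9] op 0.107 J [-47.  30. 132. 115.  24. -59.]
```

>>> {"fn": "play_rows", "kwargs": {
  "fingers": [200,150,100,80,80,80,80,80,80,80],
  "linear": [
    [0,0,0],
    [0,0,0],
    [0,0,0],
    [0,0,0],
    [0,0,0],
    [0,0,0],
    [0,0,-15],
    [0,0,-40],
    [0,0,-70],
    [0,0,-80]
  ],
  "rot": [
    [0,0,0],
    [0,0,0],
    [0,0,0],
    [0,0,0],
    [0,0,0],
    [0,0,0],
    [0,0,0],
    [0,0,0],
    [0,0,0],
    [0,0,0]
  ]
}}

```text
time_s: 24.8
position: [0.4165, -0.1587, 0.1914]
tcp_rot: [[0.806, -0.158, 0.57], [-0.146, -0.987, -0.068], [0.573, -0.028, -0.819]]
force: [-0.2, 0.4, -0.2]
opening: 0.686
```

```bash
python3 k.py 100 0; python3 -c "
from h import *
snap('top','t12',(190,115,340,220),5);snap('scene','s12',(140,130,360,290),3.6)"
```

```text
[-53.1  16.2 134.5  82.4  24.8 -29.5] out mm 96.9 [-0.2  0.4 -0.2] Mn -0.029
keyline angle of jaws -0.05281126017504668
lin [-0.2, -0.8, -3.2] rot [0.1, -0.0, -3.0] t 24.8 F [-0.2  0.4 -0.2] op 0.686 J [-53.  16. 135.  82.  25. -29.]
```

View pics/t12.png

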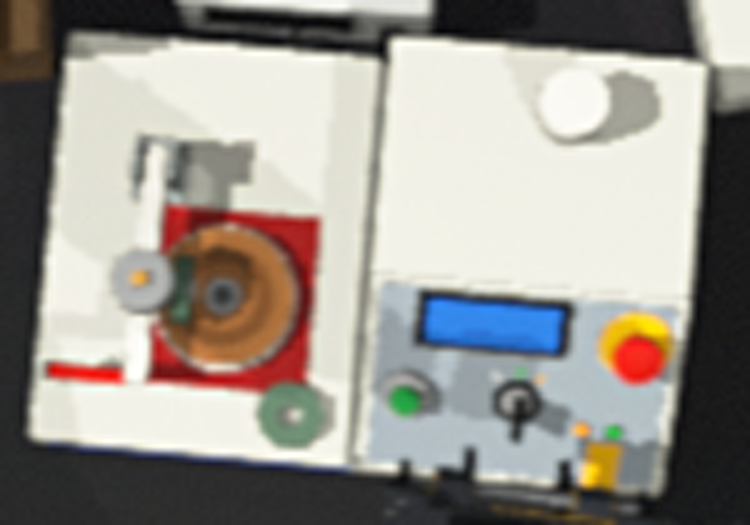

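View pics/s12.png

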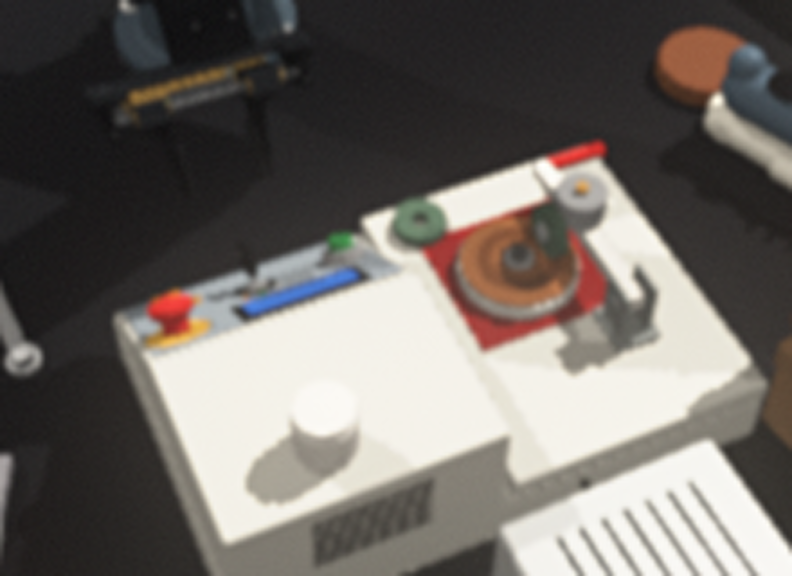

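Run:
```python
from h import *
T=lambda U,V:((U+.5)/5-.5+190,(V+.5)/5-.5+115)
S=lambda U,V:((U+.5)/3.6-.5+140,(V+.5)/3.6-.5+130)
for a,b in (((86,372),(579,155)),):
    p,e=tri(("top",*T(*a)),("scene",*S(*b)));print(tl(p),e)
h=w((-.11,.1955,.134)); print(proj("top",h),T(86,372),proj("scene",h),S(579,155))
im=cv2.imread("pics/raw_t12.png")[185:210,280:305]; cv2.imwrite("pics/key12.png",cv2.resize(im,None,fx=20,fy=20,interpolation=cv2.INTER_CUBIC))
for a in(-.1,0,.1,.7):
  u=Ro.from_rotvec(N*a).apply([.8192,0,.5736])
  for o in(.044,): print(a,[proj("top",w(np.array([-.1,-.13,.112])+N*o+u*t)).round(1).tolist() for t in(-.014,.014)])
```

```text
[-0.11215027  0.19501594  0.13525435] 0.0017615504631420691
[206.56384096 188.32891577] (206.8, 189.0) [300.61171572 173.3497833 ] (300.47222222222223, 172.69444444444446)
-0.1 [[292.2, 202.8], [293.7, 196.5]]
0 [[292.5, 202.9], [293.3, 196.4]]
0.1 [[292.9, 202.9], [292.9, 196.4]]
0.7 [[295.0, 202.3], [290.8, 197.0]]
```

View pics/key12.png

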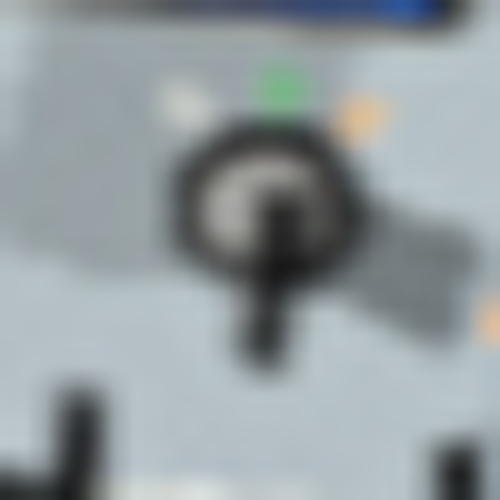

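```bash
python3 -c "
from rig import bot
print(bot.hand_in())"
```

```text
the job is handed in; nothing more can be done
None
```

The test was started in the order asked and handed in at about 25 s of the 56 s allowed. The hand-in gives no verdict, so what follows rests on my own checks.

- **Rubbing arm:** I gripped the red handle and guided it down along its arc, then released it at the bottom. Afterwards I measured the handle at 135 mm above the bench against 134 mm for fully down. The pictures show the wheel on the leather.
- **Green button:** I pressed it until the force rose to 15 N. Its spring takes only 5 N at full travel, so it had reached its stop.
- **Key:** I turned it through run to the start stop, where the twisting moment rose sharply to 0.77 N m. I held it there for roughly half a second and guided it back to about 3° past run, then let go. In the last picture it points at the green run mark, within about 1° of straight up.
- **Everything else:** The gripper ended clear of the machine with the wrist force near zero. The emergency stop, spare wheel and tin looked untouched in the last pictures. I did not check the brush, wrench, jar, discs or shoe closely at the end, but the robot did not work near them.

**What disagreed:**
- At the bottom of the lowering, the robot reached a wrist joint limit (joint 4). It did not quite follow the commanded position there, with a side force of about 8 N until I released the handle.
- My first position estimate for the tester was about 2 mm off, and I corrected it before pressing the button.
- The key's axis was about 2 mm to the side of where I had it, which put 5–10 N on the gripper while turning.

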